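# Find the stamped tube shipper and dock it for dispatch

## Task

Two identical white polystyrene tube shippers stand on end; the round paper seal underneath one of them has been stamped for dispatch. With the fingertips, tip each shipper over backwards, away from the robot, so that it lies flat on its back and shows its underside; then push the stamped one, still lying flat, across the bench into the aluminium dispatch dock until its far end is fully home against the end stop. Grasp and lift nothing, leave the unstamped shipper lying where it came down, and leave the other things on the bench alone.

Things in the scene. Friction and masses are not known exactly. Their poses are not given: they have to be found in the camera images.
- stamped_shipper: white polystyrene slab with a seam round its edges, 106 wide x 118 long x 44 mm thick, 90 g; stands on end at first. Foot bears a 37 mm paper seal with an inked ring and cross. Origin: centre of its back face (away from the robot). z: through the thickness, toward the robot when standing, up when lying on its back; y: foot to head, up when standing, away when lying; x: across the width
- plain_shipper: the other shipper: same shape, size, mass and axes, but the paper seal on its foot is blank. Either may stand on the left or the right. Pushed level with the bench at 85 mm height or more, a standing shipper tips about its far bottom edge instead of sliding, and falls over by itself beyond about 21 degrees
- stamped_shipper_foot (a point): centre of the stamped shipper's 106 x 44 mm foot face (its underside while it stands)
- stamped_shipper_head (a point): centre of the stamped shipper's 106 x 44 mm head face, opposite the foot (on top while it stands; the end that goes into the dock first)
- stamped_shipper_mid (a point): middle of the stamped shipper; 59 mm above the bench when it stands, 22 mm when it lies
- plain_shipper_mid (a point): middle of the plain shipper; 59 mm above the bench when it stands, 22 mm when it lies
- dock: fixed U of 4 mm aluminium, 22 mm high, no floor, open toward the robot, beyond and between the shippers. Origin: on the bench, middle of the end stop's inner face; x points into the stop, y left. Straight cheeks 120 mm apart run 44 mm from the stop, then wings flare at 40 degrees to a mouth 180 mm wide, 81 mm before the stop. A shipper that is home sticks out 37 mm
- tape_dispenser: weighted tape dispenser (the nearer of two), 61 x 136 x 80 mm, beyond the work on the left, beside the dock; bystander
- tube_stood: screw-cap tube standing upright, 34 mm across, 112 mm tall, beyond the work on the right; bystander
- marker: black marker pen, 136 mm long, 13 mm high, lying pointing forward at the right of the work; bystander
Things that resemble listed ones, but are neither listed nor needed, are in the scene too. What is shaped like the plain_shipper but red is not meant.

How it is judged:
By the outcome, as a careful person would: the job done as asked, in the order asked, and still so for the second after the job is handed in, with the robot touching nothing.
It also fails if it takes over 72 s, if anything falls off the work surface, if the arm or the gripper's body presses on something with over 40 N, if the wrist force passes 120 N, or if a joint passes its speed limit or range.

## Robot

A 6-joint arm with a two-finger parallel gripper is mounted at the origin on a cart in front of the work surface, level with it; the furniture and walls round the work are solid. World frame = base frame: x ahead of the robot, y to its left, z up, the work surface at z = 0. Lengths are in m, angles in rad, forces in N, time in s.
With the tool pointing down it reaches from about 0.3 to 0.85 m from the base axis. Payload 5.4 kg.
Tool frame: the origin (TCP) lies midway between the tips of the shut fingers; the grasp point (between the pads) lies 19 mm behind it; x points along the fingers, y is the direction in which the jaws open and shut, and the axes are right-handed (so a half turn about x gives the same grasp; the last joint's range is limited). The gripper opens to 85 mm and grips with 20 to 120 N. Pads are 22 mm wide; open, the fingers measure 114 mm over their backs; the gripper's body (76 mm by 85 mm) begins 54 mm behind the grasp point. The pads swing forward as they close: fully open they stand 13 mm farther back than shut.
Start: joints at [-1.493, 0.158, 1.597, -0, 1.386, -0.21], TCP at [0.163, -0.551, 0.2] pointing down, gripper open.
Joint ranges: [-2.91, 2.91], [-0.94, 2.29], [0.18, 2.7], [-1.29, 4.43], [0.17, 2.64], [-3, 3]. Speed limits (rad/s): [2.57, 2.57, 3.14, 3.14, 3.14, 3.14].

## Interface

Orientations are given as [roll, pitch, yaw] about the fixed x, y, z axes, in that order (R = Rz(yaw) Ry(pitch) Rx(roll)).
In Python, from rig import manip gives the robot as it stands. Calls block until the motion is done:
- manip.move_to(position, orientation): joint-space move of the TCP to a pose.
- manip.servo_line(position, frame=None, max_speed=0.15): straight line of the TCP; frame=None keeps the orientation; max_speed is the mean speed in m/s.
- manip.move_joints(angles): joint-space move.
- manip.ungrasp() and manip.clamp(): open the fingers fully, or close them until they stop; the grip force is fixed at half the most.
- manip.sleep(seconds).
- manip.ik(position, orientation): joint angles nearest the present ones, or None.
- manip.state(): the state.
- manip.snapshot(name): name is "scene" or "top"; returns (picture, depth): 384x512x3 uint8, red, green, blue; 384x512 float32, m along the optical axis (not along the pixel's ray), 0 where there is no reading.
- manip.camera_info(name): a dict with "camera_matrix" (3x3 intrinsics, pixels), "R" (3x3) and "t" (3): a world point X has camera coordinates R X + t. Camera axes: x right, y down, z forward; pixel columns grow to the right and rows downward; lengths in m; the calibration is good to about 2 mm. A picture is of the moment at which its call begins. camera_info takes no time and is no camera call.
A pose or a line that the arm cannot do raises manip.PlanningError and nothing moves.
- manip.close_job(): hands the job in, once; it reports no verdict.
Trained networks look in the newest picture that a camera, given by its name, has taken for a name from the list of things; names that differ only in an ending like _2 or _b are one class to them, and where a whole thing is asked for, a point or a joint stands for the part that bears it (a point fixed in the world has none). Each returns a list of dicts, best first, with "score" (0 to 1); they miss things now and then, are a little off and sometimes report something else, mostly with a low value. They report only what shows in the picture. A call takes as long as a camera call. They do not tell look-alikes from the thing itself.
- manip.trace(label, camera): "region" (384x512 bool, what is visible of it) and "bbox" ([left, top, right, bottom] in pixels, round what is visible of it).
- manip.spot_point(label, camera): "uv" ([column, row] in pixels: a listed point, or the origin of a listed thing).
The state is a dict: "time_s": time; "joint_pos": joint angles; "joint_velocities": joint speeds; "tau": joint torques, N m; "eef_pos": TCP position; "tool_rot": TCP orientation; "ft_force": force on the tool from outside, world axes, zero at the start; "ft_torque": the same for the moment, N m; "grip_width": finger opening in m.
Only numpy, scipy, OpenCV 4.12 (cv2) and the standard library are available. Lean on these libraries where they do the work, as an engineer would, in place of code of your own. Each camera call takes 0.05 s, during which the arm holds its last target. There are 200 camera calls.

## Working session

There is one attempt and no reset: what is moved stays moved. The work goes in short steps, each a Python script; the robot and the scene stay as the last script left them, time stands still between calls to the robot, and variables do not carry over. Pictures are saved under pics/ and viewed, about 8 in all and at most 12, crops included, and the job is handed in when it is done.

```bash
mkdir -p pics; cat > h.py <<'E'
import numpy as np, cv2
from rig import manip as m
def snap(cam,name=None):
    p,d=m.snapshot(cam)
    if name: cv2.imwrite(f'pics/{name}.png',p[:,:,::-1])
    return p,d
def world(cam,d):
    c=m.camera_info(cam);K=np.array(c['camera_matrix']);R=np.array(c['R']);t=np.array(c['t'])
    v,u=np.mgrid[:384,:512]
    P=np.stack([(u-K[0,2])/K[0,0]*d,(v-K[1,2])/K[1,1]*d,d],-1)
    return (P-t)@R
def ray(cam,uv,z):
    c=m.camera_info(cam);K=np.array(c['camera_matrix']);R=np.array(c['R']);t=np.array(c['t'])
    r=R.T@np.linalg.inv(K)@[uv[0],uv[1],1];o=-R.T@t
    return o+r*(z-o[2])/r[2]
E
python3 - <<'E'
from h import *
np.set_printoptions(precision=3,suppress=True)
ps=[]
for c in ('scene','top'):
    p,d=snap(c); ps.append(p); W=world(c,d)
    for l in ('stamped_shipper','plain_shipper','dock','tape_dispenser','tube_stood','marker'):
        for r in m.trace(l,c)[:4]:
            g=r['region']&(d>0); q=W[g]
            print(c,l,round(r['score'],2),np.round(r['bbox']), *(np.percentile(q,[2,50,98],axis=0) if len(q) else []))
    for r in m.spot_point('dock',c)[:2]: print(c,'dock pt',r, ray(c,r['uv'],0))
    ci=m.camera_info(c); print('cam at',-np.array(ci['R']).T@ci['t'])
big=np.vstack(ps)
cv2.imwrite('pics/a_scene.png',cv2.resize(ps[0],(800,600))[:,:,::-1]);cv2.imwrite('pics/a_top.png',cv2.resize(ps[1],(800,600))[:,:,::-1])
print(m.state())
E
```

```text
scene stamped_shipper 0.59 [223. 240. 255. 309.] [ 0.428 -0.284  0.   ] [ 0.445 -0.252  0.11 ] [ 0.473 -0.184  0.119]
scene plain_shipper 0.7 [167. 151. 198. 203.] [0.415 0.095 0.008] [0.439 0.118 0.089] [0.471 0.196 0.118]
scene plain_shipper 0.55 [154. 120. 190. 164.] [ 0.418  0.277 -0.001] [0.469 0.304 0.085] [0.523 0.491 0.118]
scene plain_shipper 0.54 [256. 176. 308. 224.] [ 0.65  -0.102 -0.002] [ 0.719 -0.021  0.008] [0.751 0.073 0.023]
scene dock 0.92 [253. 179. 309. 222.] [ 0.65  -0.101 -0.002] [ 0.714 -0.035  0.008] [0.75  0.073 0.023]
scene tape_dispenser 0.76 [234. 142. 277. 172.] [ 0.666  0.111 -0.001] [0.702 0.157 0.035] [0.755 0.237 0.077]
scene tube_stood 0.93 [342. 250. 366. 289.] [ 0.674 -0.355  0.008] [ 0.682 -0.345  0.086] [ 0.704 -0.325  0.114]
scene marker 0.77 [288. 330. 347. 348.] [ 0.484 -0.44   0.002] [ 0.546 -0.426  0.01 ] [ 0.604 -0.41   0.014]
scene dock pt {'uv': [290.1, 193.1], 'score': 0.78} [ 0.727 -0.01   0.   ]
cam at [ 0.287 -0.629  0.772]
top stamped_shipper 0.55 [308. 185. 344. 203.] [ 0.43  -0.281 -0.001] [ 0.451 -0.233  0.117] [ 0.496 -0.178  0.
[... 598 characters left out ...]
 ] [ 0.684 -0.335  0.084] [ 0.734 -0.323  0.118]
top marker 0.46 [356. 151. 368. 179.] [ 0.486 -0.432 -0.003] [ 0.528 -0.421  0.011] [ 0.588 -0.407  0.019]
top dock pt {'uv': [233.8, 153.0], 'score': 0.64} [ 0.738 -0.004  0.   ]
cam at [0.117 0.109 1.49 ]
{'time_s': 0.8, 'joint_pos': array([-1.493,  0.158,  1.597,  0.   ,  1.386, -0.21 ]), 'joint_velocities': array([-0.001,  0.001,  0.   , -0.001, -0.001, -0.   ]), 'tau': array([ -0.001, -39.598, -33.169,  -0.   ,   0.001,  -0.   ]), 'eef_pos': array([ 0.163, -0.551,  0.2  ]), 'tool_rot': array([2.933, 1.571, 0.079]), 'ft_force': array([-0.544,  0.201,  0.296]), 'ft_torque': array([-0.03 ,  0.034, -0.013]), 'grip_width': 0.08518489737069254}
```

View pics/a_scene.png

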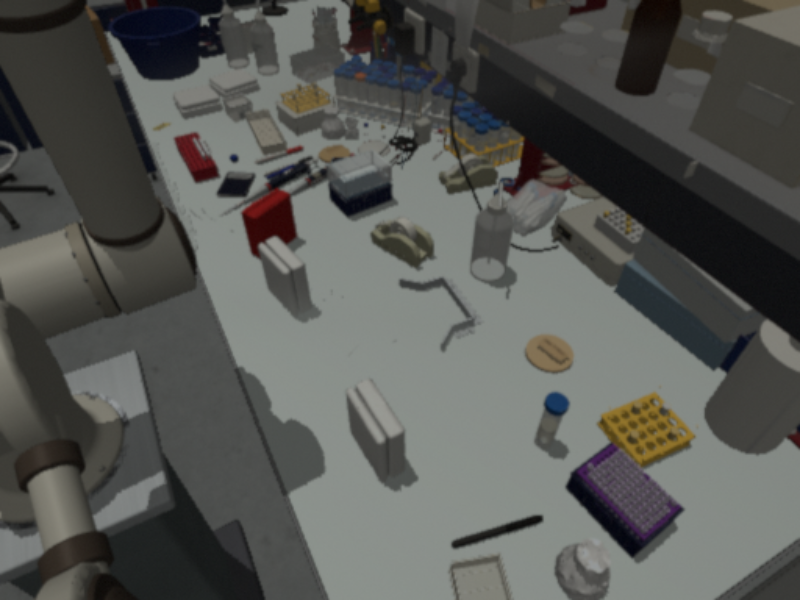

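View pics/a_top.png

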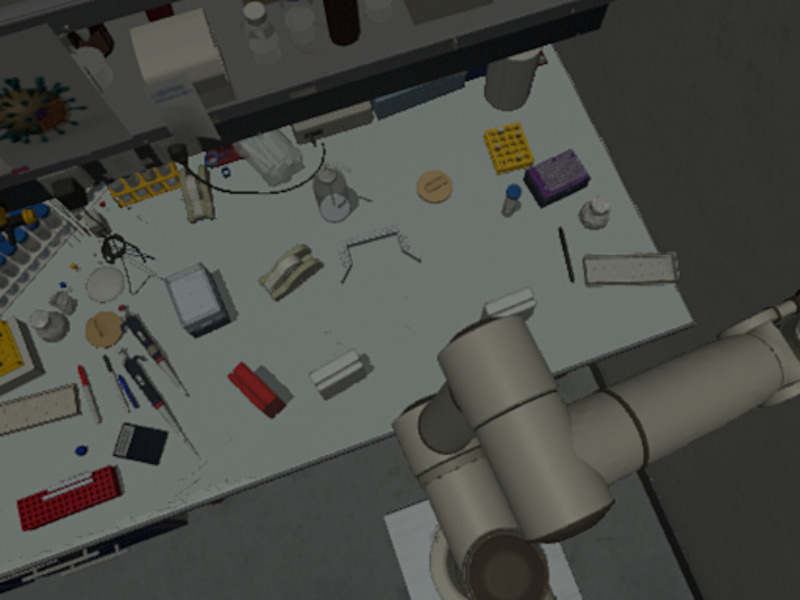

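Scene (800x600 view): the white shippers are at (285,275) on the left and (375,430) on the right. The red look-alike is at (270,222), and I will leave it alone. The dock is at (450,310). Next I fit the poses from depth.

```bash
python3 - <<'E'
from h import *
np.set_printoptions(precision=3,suppress=True)
ps={}
for c in ('scene','top'):
    p,d=snap(c); ps[c]=p; W=world(c,d); W[d==0]=9; sat=p.max(-1).astype(int)-p.min(-1)
    for n,(y0,y1) in dict(L=(.06,.23),R=(-.32,-.14)).items():
        g=(W[...,0]>.39)&(W[...,0]<.53)&(W[...,1]>y0)&(W[...,1]<y1)&(W[...,2]>.109)&(W[...,2]<.135)&(sat<40)
        q=W[g][:,:2].astype(np.float32); print(c,n,len(q),cv2.minAreaRect(q*1000), np.median(W[g][:,2]))
    g=(W[...,0]>.63)&(W[...,0]<.78)&(W[...,1]>-.13)&(W[...,1]<.1)&(W[...,2]>.010)&(W[...,2]<.035)
    q=W[g]; print(c,'dock',len(q)); q=q[np.argsort(q[:,1])]
    print((q[::max(1,len(q)//40)]*1000).round().astype(int).tolist())
a=cv2.resize(ps['scene'][130:320,140:360],None,fx=3.4,fy=3.0,interpolation=cv2.INTER_CUBIC)
cv2.imwrite('pics/b.png',a[:,:,::-1])
E
```

```text
scene L 381 ((444.0997314453125, 148.69625854492188), (44.2233772277832, 105.86973571777344), 9.89642333984375) 0.11585514081872034
scene R 819 ((451.1263732910156, -232.68356323242188), (44.474609375, 104.65743255615234), 2.9065046310424805) 0.11632203156736011
scene dock 261
[[643, -106, 24], [649, -102, 25], [653, -95, 21], [666, -91, 18], [672, -86, 13], [678, -81, 19], [678, -80, 22], [692, -80, 24], [709, -79, 23], [686, -79, 17], [703, -79, 21], [724, -78, 22], [698, -77, 13], [681, -77, 22], [730, -69, 20], [726, -64, 20], [729, -54, 19], [725, -49, 16], [730, -42, 20], [727, -35, 15], [729, -27, 20], [728, -17, 11], [729, -9, 17], [731, 1, 20], [730, 9, 13], [730, 17, 20], [733, 28, 21], [734, 36, 23], [709, 42, 16], [728, 43, 16], [721, 44, 22], [689, 44, 14], [693, 45, 16], [708, 46, 18], [694, 46, 19], [684, 48, 22], [682, 51, 12], [680, 53, 11], [672, 58, 23], [677, 60, 10], [669, 65, 23], [664, 70, 16], [655, 74, 13], [657, 78, 21]]
top L 453 ((443.739990234375, 149.55810546875), (44.948097229003906, 104.13565063476562), 11.090773582458496) 0.11755404334661591
top R 393 ((451.6194763183594, -230.49134826660156), (45.01674270629883, 104.20303344726562), 2.966649055480957) 0.11736565084152083
top dock 172
[[645, -105, 15], [643, -101, 15], [652, -96, 18], [653, -93, 26], [664, -90, 23], [665, -86, 14], [705, -81, 10], [678, -79, 18], [706, -78, 22], [692, -77, 25], [679, -76, 20], [707, -75, 31], [726, -74, 24], [725, -70, 21], [725, -66, 17], [724, -58, 23], [727, -52, 22], [727, -47, 17], [729, -44, 15], [728, -40, 12], [728, -33, 17], [728, -29, 10], [733, -19, 17], [726, -14, 28], [731, -8, 22], [735, -1, 18], [732, 4, 11], [733, 11, 23], [734, 18, 17], [730, 23, 21], [731, 27, 14], [734, 33, 19], [728, 39, 10], [734, 44, 20], [704, 46, 24], [692, 47, 17], [708, 48, 27], [692, 50, 30], [680, 54, 24], [675, 60, 20], [671, 64, 25], [665, 70, 26], [662, 75, 18]]
```

View pics/b.png

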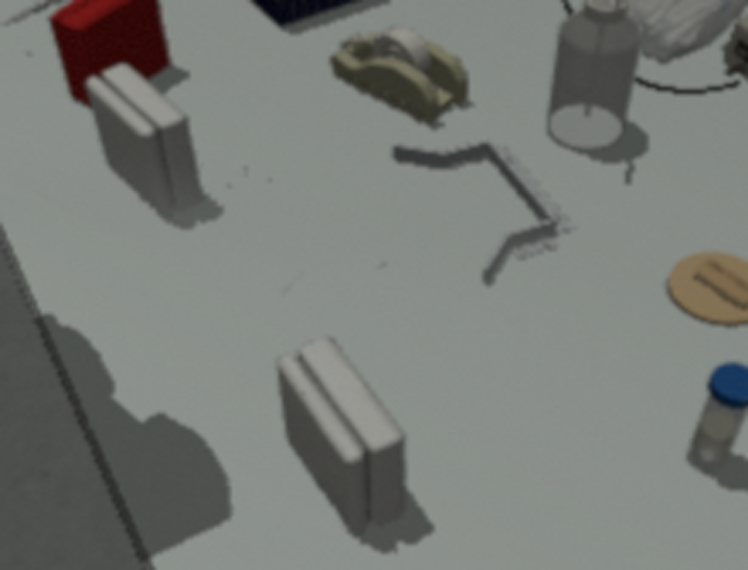

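```bash
cat >> h.py <<'E'
def pose(yaw,flip=0): return [flip*np.pi,np.pi/2,yaw]
def pick(p,yaw):
    best=None
    for f in (0,1,-1):
        q=m.ik(list(p),pose(yaw,f))
        if q is not None and (best is None or abs(q[5])<best[0]): best=(abs(q[5]),f)
    return pose(yaw,best[1])
E
python3 - <<'E'
from h import *
np.set_printoptions(precision=3,suppress=True)
m.clamp()
for c,yw in (((.4513,-.2315),3),((.444,.149),10.5)):
    yw=np.radians(yw); u=np.array([np.cos(yw),np.sin(yw)]); c=np.array(c)
    P=lambda a,z:[*(c+u*a),z]
    o=pick(P(-.07,.18),yw)
    m.move_to(P(-.07,.18),o); m.servo_line(P(-.07,.102),max_speed=.2)
    m.servo_line(P(-.035,.102),max_speed=.12)
    m.servo_line(P(.025,.102),max_speed=.08); s=m.state(); print(s['time_s'],s['eef_pos'],s['ft_force'],s['joint_pos'])
    m.servo_line(P(-.03,.18),max_speed=.2)
q=np.array(m.state()['joint_pos']); q[0]=-1.4; m.move_joints(list(q))
W={}
ps=[]
for c in ('scene','top'):
    p,d=snap(c); W=world(c,d); W[d==0]=9; sat=p.max(-1).astype(int)-p.min(-1)
    for n,(y0,y1) in dict(L=(.06,.26),R=(-.32,-.14)).items():
        g=(W[...,0]>.39)&(W[...,0]<.64)&(W[...,1]>y0)&(W[...,1]<y1)&(W[...,2]>.037)&(W[...,2]<.055)&(sat<40)
        q=W[g][:,:2].astype(np.float32); print(c,n,len(q),cv2.minAreaRect(q*1000), np.median(W[g][:,2]))
    for r in m.spot_point('stamped_shipper_foot',c): print(c,'foot',r,ray(c,r['uv'],.022))
    ci=m.camera_info(c);K=np.array(ci['camera_matrix'])
    for n,X in dict(L=(.466,.153,.03),R=(.473,-.23,.03)).items():
        x=K@(np.array(ci['R'])@X+ci['t']); u,v=(x[:2]/x[2]).astype(int)
        ps.append(cv2.resize(p[v-28:v+28,u-37:u+37],(400,300),interpolation=cv2.INTER_CUBIC))
im=np.vstack([np.hstack(ps[:2]),np.hstack(ps[2:])]); cv2.imwrite('pics/c.png',im[:,:,::-1])
print(m.state()['time_s'])
E
```

```text
4.9833 [ 0.476 -0.23   0.102] [ 0.257  0.365 -0.591] [-0.679  0.138  1.823 -0.     1.181  0.839]
8.8833 [0.468 0.154 0.102] [-0.685 -0.829 -0.686] [ 0.071  0.046  1.922 -0.     1.174  1.459]
scene L 109 ((428.73150634765625, 137.3961944580078), (38.03407669067383, 109.38853454589844), 33.90199279785156) 0.046480905861830166
scene R 130 ((433.391357421875, -241.2810821533203), (34.589027404785156, 107.84707641601562), 23.5443115234375) 0.04659019885207764
scene foot {'uv': [245.1, 285.0], 'score': 0.8} [ 0.459 -0.239  0.022]
top L 35 ((421.5932922363281, 148.236572265625), (2.883549690246582, 98.18855285644531), 9.910703659057617) 0.045055824742010905
top R 49 ((432.6786193847656, -224.77249145507812), (107.91838836669922, 35.42479705810547), 72.03138732910156) 0.04661828478432027
top foot {'uv': [187.7, 178.3], 'score': 0.56} [0.693 0.18  0.022]
11.8083
```

View pics/c.png

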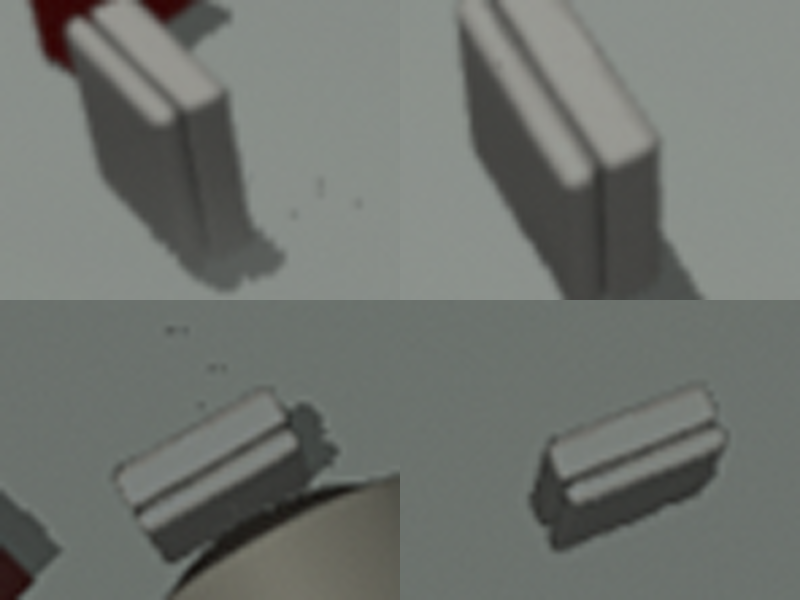

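Both shippers still stand: the top-camera crops show upright slabs. I'll refit their poses and repeat the right-hand push in steps, watching it.

```bash
cat >> h.py <<'E'
def fit(zlo,zhi,cams=('scene','top'),xhi=.64):
    for c in cams:
        p,d=snap(c); W=world(c,d); W[d==0]=9; sat=p.max(-1).astype(int)-p.min(-1)
        for n,(y0,y1) in dict(L=(.06,.26),R=(-.32,-.14)).items():
            g=(W[...,0]>.39)&(W[...,0]<xhi)&(W[...,1]>y0)&(W[...,1]<y1)&(W[...,2]>zlo)&(W[...,2]<zhi)&(sat<40)
            q=W[g][:,:2].astype(np.float32)
            if len(q)>20:
                r=cv2.minAreaRect(q*1000); print(c,n,len(q),*[np.round(k,1) for k in r], round(float(np.median(W[g][:,2])),4))
E
python3 - <<'E'
from h import *
np.set_printoptions(precision=3,suppress=True)
fit(.109,.135)
yw=np.radians(3); u=np.array([np.cos(yw),np.sin(yw)]); c=np.array((.4513,-.2315))
P=lambda a,z:[*(c+u*a),z]
o=pick(P(-.07,.18),yw)
m.move_to(P(-.07,.18),o); print(m.state()['grip_width']); m.servo_line(P(-.07,.102),max_speed=.2)
ps=[]
for a in (-.035,-.015,.005,.025):
    m.servo_line(P(a,.102),max_speed=.08); s=m.state(); print(s['time_s'],s['eef_pos'],s['ft_force'],s['grip_width'])
    p,d=snap('scene'); ps.append(cv2.resize(p[200:320,180:340],(400,300),interpolation=cv2.INTER_CUBIC))
im=np.vstack([np.hstack(ps[:2]),np.hstack(ps[2:])]); cv2.imwrite('pics/d.png',im[:,:,::-1])
E
```

```text
scene L 380 [444.1 148. ] [ 44.3 104.9] 10.3 0.1156
scene R 816 [ 451.5 -232.3] [ 43.6 104. ] 1.8 0.1163
top L 452 [443.5 149.5] [ 45.5 104.3] 11.7 0.1179
top R 422 [ 451.6 -230.1] [ 45.9 104.3] 0.8 0.1174
-1.16152848603096e-05
14.0167 [ 0.416 -0.233  0.102] [ 0.538 -0.707  0.402] -0.00011769891127474648
14.4667 [ 0.436 -0.232  0.102] [ 0.235  0.054 -1.209] -0.0001592993049774002
14.9167 [ 0.456 -0.231  0.102] [ 0.068 -0.474  0.013] 1.8157546386110034e-05
15.3667 [ 0.476 -0.23   0.102] [-0.313 -0.14   0.392] 0.0003231766944257052
```

View pics/d.png

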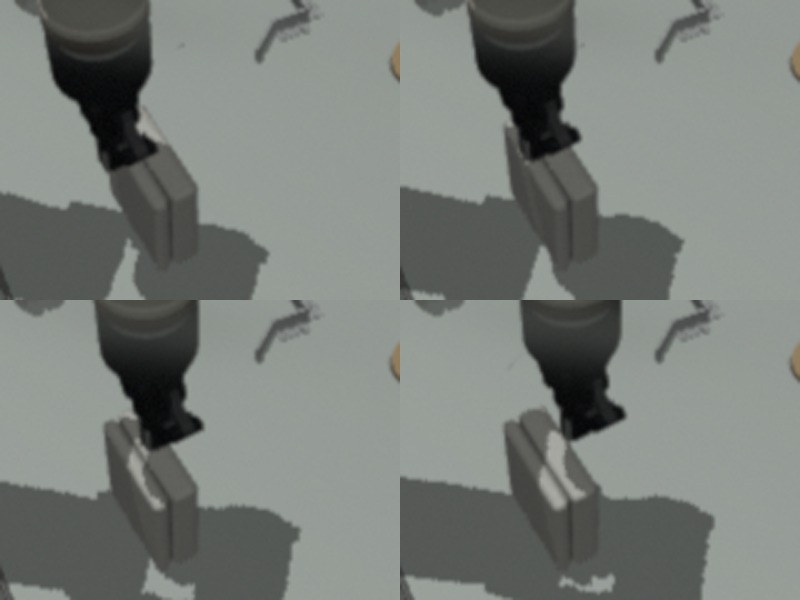

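```bash
python3 - <<'E'
from h import *
np.set_printoptions(precision=3,suppress=True)
s=m.state(); T=s['eef_pos']; print(T,s['tool_rot'],s['grip_width'],s['time_s'])
for c in ('scene','top'):
    p,d=snap(c); W=world(c,d); W[d==0]=9
    ci=m.camera_info(c);K=np.array(ci['camera_matrix']);x=K@(np.array(ci['R'])@T+ci['t']);print(c,x[:2]/x[2])
    g=(np.linalg.norm(W[...,:2]-T[:2],axis=-1)<.07)&(p.max(-1)<60)&(W[...,2]>.06)
    q=W[g]; q=q[np.argsort(q[:,2])]; print(len(q)); print(q[::max(1,len(q)//25)])
    if c=='scene': cv2.imwrite('pics/e.png',cv2.resize(p[140:320,160:360],(800,600) if 0 else (800,600),interpolation=cv2.INTER_CUBIC)[:,:,::-1])
E
```

```text
[ 0.476 -0.23   0.102] [-0.429  1.57   2.765] 0.0001822184783213429 15.4167
scene [249.064 260.591]
3015
[[ 0.448 -0.279  0.064]
 [ 0.477 -0.253  0.189]
 [ 0.473 -0.278  0.218]
 [ 0.475 -0.279  0.229]
 [ 0.468 -0.264  0.244]
 [ 0.47  -0.268  0.268]
 [ 0.495 -0.264  0.278]
 [ 0.463 -0.267  0.287]
 [ 0.48  -0.261  0.297]
 [ 0.447 -0.255  0.305]
 [ 0.473 -0.271  0.326]
 [ 0.449 -0.285  0.404]
 [ 0.44  -0.286  0.418]
 [ 0.455 -0.295  0.424]
 [ 0.44  -0.29   0.43 ]
 [ 0.426 -0.277  0.436]
 [ 0.417 -0.267  0.441]
 [ 0.461 -0.298  0.446]
 [ 0.419 -0.27   0.45 ]
 [ 0.431 -0.281  0.454]
 [ 0.422 -0.269  0.457]
 [ 0.465 -0.295  0.46 ]
 [ 0.422 -0.262  0.463]
 [ 0.46  -0.291  0.466]
 [ 0.441 -0.282  0.469]
 [ 0.433 -0.27   0.475]]
top [322.916 188.776]
447
[[ 0.468 -0.282  0.208]
 [ 0.496 -0.199  0.297]
 [ 0.48  -0.194  0.332]
 [ 0.476 -0.196  0.348]
 [ 0.451 -0.206  0.354]
 [ 0.453 -0.206  0.358]
 [ 0.449 -0.209  0.363]
 [ 0.442 -0.24   0.369]
 [ 0.442 -0.242  0.374]
 [ 0.468 -0.197  0.38 ]
 [ 0.471 -0.194  0.391]
 [ 0.457 -0.21   0.402]
 [ 0.425 -0.232  0.433]
 [ 0.453 -0.197  0.437]
 [ 0.417 -0.265  0.443]
 [ 0.461 -0.17   0.454]
 [ 0.416 -0.259  0.458]
 [ 0.517 -0.179  0.46 ]
 [ 0.512 -0.179  0.462]
 [ 0.414 -0.235  0.464]
 [ 0.469 -0.175  0.466]
 [ 0.416 -0.235  0.467]
 [ 0.414 -0.247  0.468]
 [ 0.464 -0.169  0.469]
 [ 0.518 -0.186  0.47 ]
 [ 0.408 -0.243  0.472]
 [ 0.511 -0.185  0.479]]
```

View pics/e.png

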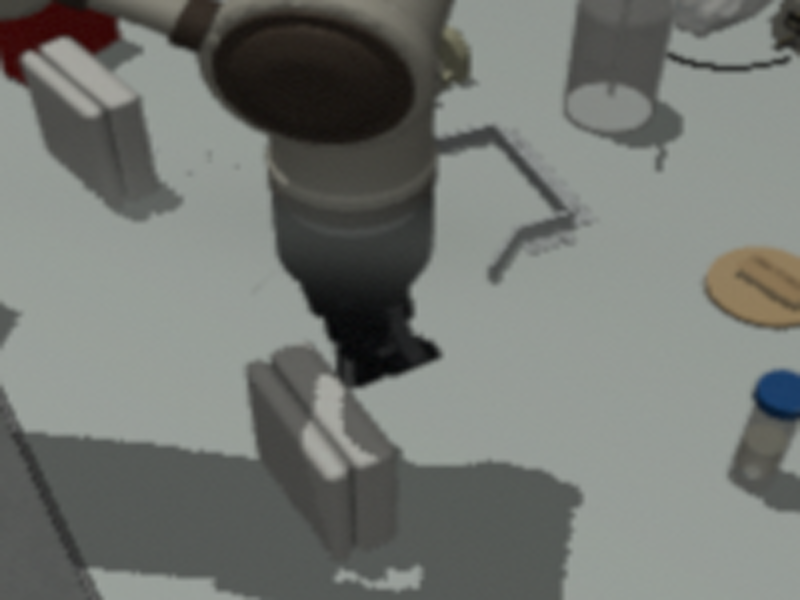

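The crop shows the gripper passing over the shipper without touching it. The lowest part I can see is well above the reported TCP height, so I'll check the real tip height in a clear spot.

```bash
python3 - <<'E'
from h import *
np.set_printoptions(precision=3,suppress=True)
T=m.state()['eef_pos']
m.servo_line([*T[:2],.16],max_speed=.25)
m.servo_line([.42,-.04,.16],max_speed=.3)
m.servo_line([.42,-.04,.10],max_speed=.25)
s=m.state(); T=s['eef_pos']; print(T,s['time_s'],s['joint_pos'])
for c in ('scene','top'):
    p,d=snap(c); W=world(c,d); W[d==0]=9
    ci=m.camera_info(c);K=np.array(ci['camera_matrix']);x=K@(np.array(ci['R'])@T+ci['t']);u,v=x[:2]/x[2];print(c,u,v)
    g=(np.linalg.norm(W[...,:2]-T[:2],axis=-1)<.09)&(W[...,2]>.03)&(W[...,2]<.3)
    q=W[g]
    for a in np.arange(.03,.3,.02):
        k=q[(q[:,2]>a)&(q[:,2]<=a+.02)]
        if len(k): print(round(a,2),len(k),k.min(0),k.max(0))
    if c=='scene':
        u,v=int(u),int(v); cr=cv2.resize(p[v-70:v+35,u-70:u+70],(800,600),interpolation=cv2.INTER_CUBIC); cv2.circle(cr,(400,400),5,(255,0,0),2)
        cv2.imwrite('pics/f.png',np.clip(cr.astype(int)*2,0,255)[:,:,::-1])
E
```

```text
[ 0.42  -0.041  0.1  ] 17.1 [-0.385 -0.145  2.111 -0.     1.179  1.135]
scene 195.70941709671013 213.70927693240608
0.11 1 [ 0.425 -0.047  0.128] [ 0.425 -0.047  0.128]
0.13 40 [ 0.409 -0.057  0.131] [ 0.431 -0.039  0.15 ]
0.15 31 [ 0.408 -0.057  0.15 ] [ 0.433 -0.037  0.17 ]
0.17 32 [ 0.407 -0.078  0.172] [ 0.43  -0.004  0.19 ]
0.19 76 [ 0.403 -0.098  0.19 ] [ 0.438 -0.002  0.21 ]
0.21 158 [ 0.401 -0.105  0.21 ] [ 0.44  -0.028  0.23 ]
0.23 127 [ 0.402 -0.093  0.23 ] [ 0.441 -0.045  0.25 ]
0.25 150 [ 0.384 -0.082  0.25 ] [ 0.456 -0.04   0.27 ]
0.27 244 [ 0.383 -0.082  0.27 ] [ 0.456 -0.036  0.29 ]
0.29 148 [ 0.383 -0.081  0.29 ] [ 0.452 -0.042  0.3  ]
top 274.69733934613515 223.88807616285808
0.13 6 [ 0.411 -0.044  0.136] [ 0.417 -0.03   0.149]
0.17 9 [ 0.408 -0.033  0.176] [ 0.417 -0.013  0.189]
0.19 20 [ 0.407 -0.09   0.19 ] [0.419 0.    0.209]
0.21 30 [ 0.406 -0.096  0.211] [0.429 0.007 0.227]
0.23 19 [ 0.409 -0.087  0.234] [0.429 0.001 0.249]
0.25 15 [ 0.384 -0.062  0.25 ] [ 0.424 -0.004  0.269]
0.27 49 [ 0.383 -0.07   0.27 ] [ 0.424 -0.005  0.29 ]
0.29 18 [ 0.384 -0.064  0.29 ] [ 0.424 -0.005  0.3  ][ WARN:0@3.795] global loadsave.cpp:1063 imwrite_ Unsupported depth image for selected encoder is fallbacked to CV_8U.
```

View pics/f.png

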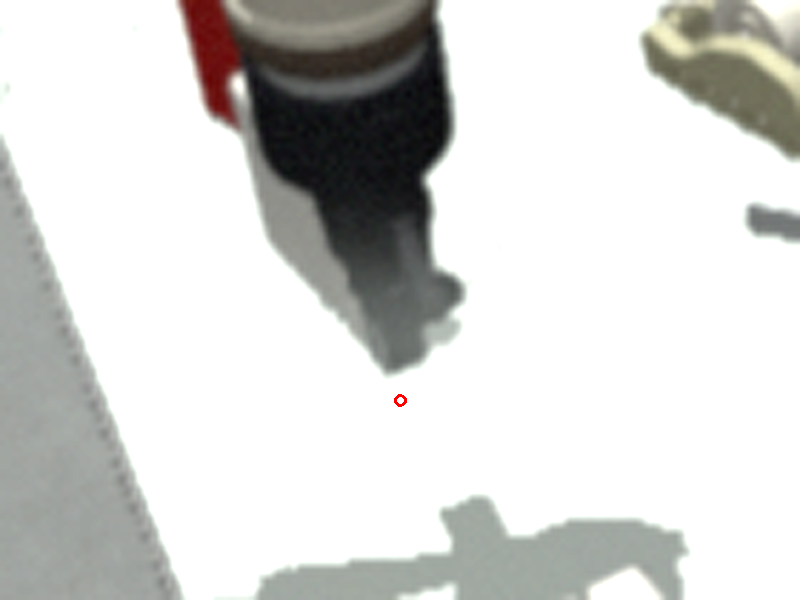

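The real fingertips sit about 28 mm above the reported TCP: depth gives a tip z of 0.128 against 0.100 reported, and the red mark floats below the tip. In x and y they agree. I'll compensate in z and tip the shippers, using contact force to confirm.

```bash
cat >> h.py <<'E'
OFF=.028  # true fingertip is this much above the commanded TCP
E
python3 - <<'E'
from h import *
np.set_printoptions(precision=3,suppress=True)
for c,yw in (((.444,.149),10.5),((.4513,-.2315),2.5)):
    yw=np.radians(yw); u=np.array([np.cos(yw),np.sin(yw)]); c=np.array(c)
    P=lambda a,z:[*(c+u*a),z-OFF]
    o=pick(P(-.07,.18),yw)
    m.move_to(P(-.07,.18),o); m.servo_line(P(-.07,.1),max_speed=.25)
    for a in (-.028,-.012,.004,.018):
        m.servo_line(P(a,.1),max_speed=.1); s=m.state(); print(s['time_s'],s['eef_pos'],s['ft_force'])
    m.servo_line(P(-.03,.18),max_speed=.3)
q=np.array(m.state()['joint_pos']); q[0]=-1.5; m.move_joints(list(q))
fit(.037,.055)
fit(.109,.135,('scene',))
ps=[]
for c in ('scene','top'):
    p,d=snap(c)
    for r in m.spot_point('stamped_shipper_foot',c)+m.spot_point('plain_shipper',c): print(c,'pt',r,ray(c,r['uv'],.022))
    ci=m.camera_info(c);K=np.array(ci['camera_matrix'])
    for n,X in dict(L=(.49,.155,.03),R=(.5,-.23,.03)).items():
        x=K@(np.array(ci['R'])@X+ci['t']); u,v=(x[:2]/x[2]).astype(int)
        ps.append(cv2.resize(p[v-28:v+28,u-37:u+37],(400,300),interpolation=cv2.INTER_CUBIC))
im=np.vstack([np.hstack(ps[:2]),np.hstack(ps[2:])]); cv2.imwrite('pics/g.png',im[:,:,::-1])
print(m.state()['time_s'])
E
```

```text
19.0167 [0.417 0.144 0.073] [ 0.222  0.437 -0.634]
19.325 [0.432 0.147 0.072] [-0.483  0.425 -1.196]
19.6333 [0.448 0.15  0.072] [-0.078  0.338 -1.055]
19.925 [0.461 0.152 0.072] [-0.064  0.718  0.64 ]
22.8333 [ 0.424 -0.233  0.073] [ 0.519 -1.059 -0.215]
23.1417 [ 0.439 -0.232  0.072] [0.213 0.064 0.32 ]
23.45 [ 0.455 -0.231  0.072] [0.327 0.028 0.388]
23.7417 [ 0.469 -0.231  0.072] [-0.429 -0.113 -0.903]
scene L 848 [523.2 163.9] [116.1 106.1] 11.4 0.0427
scene R 1740 [ 533.2 -228.7] [116.8 104. ] 2.1 0.0434
top L 1030 [522.8 165.3] [117.2 103.8] 11.1 0.0447
top R 940 [ 532.6 -227.4] [119.6 104.9] 2.1 0.0447
scene pt {'uv': [251.1, 278.7], 'score': 0.61} [ 0.48  -0.231  0.022]
scene pt {'uv': [178.6, 146.8], 'score': 0.92} [0.491 0.341 0.022]
scene pt {'uv': [211.2, 177.1], 'score': 0.69} [0.532 0.148 0.022]
top pt {'uv': [319.4, 196.0], 'score': 0.76} [ 0.477 -0.228  0.022]
top pt {'uv': [167.5, 245.0], 'score': 0.97} [0.49  0.311 0.022]
top pt {'uv': [202.2, 225.7], 'score': 0.95} [0.514 0.183 0.022]
25.9667
```

View pics/g.png

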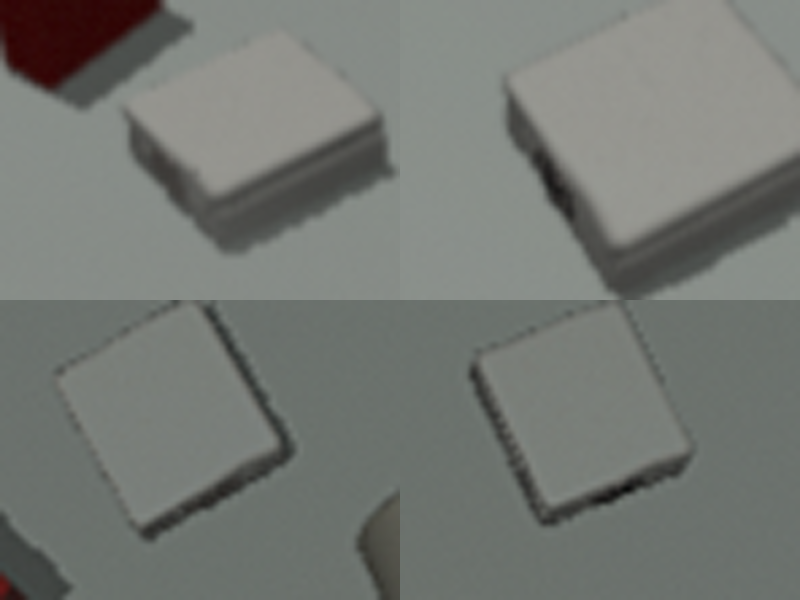

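Both shippers lie flat (z≈0.044). The right-hand foot shows a dark inked seal in both cameras, at crop (555,185) top and (620,490) bottom. The left-hand one is pale and blank, so R is the stamped one. Next, with open fingers for two-point contact, I push it sideways onto the dock axis.

```bash
cat >> h.py <<'E'
def tipz():
    T=m.state()['eef_pos']; p,d=snap('scene'); W=world('scene',d); W[d==0]=9
    g=(np.linalg.norm(W[...,:2]-T[:2],axis=-1)<.08)&(W[...,2]>.08)&(W[...,2]<.3); z=np.sort(W[g][:,2]); return T[2],z[:60:6]
E
python3 - <<'E'
from h import *
np.set_printoptions(precision=3,suppress=True)
# dock fit
pts=[]
for c in ('scene','top'):
    p,d=snap(c); W=world(c,d); W[d==0]=9
    g=(W[...,0]>.715)&(W[...,0]<.75)&(W[...,1]>-.065)&(W[...,1]<.035)&(W[...,2]>.01)&(W[...,2]<.035); q=W[g]
    print(c,'stop',len(q),cv2.fitLine(q[:,:2].astype(np.float32),cv2.DIST_HUBER,0,.01,.01).ravel())
    for s,(a,b) in dict(r=(-.095,-.065),l=(.03,.06)).items():
        g=(W[...,0]>.685)&(W[...,0]<.722)&(W[...,1]>a)&(W[...,1]<b)&(W[...,2]>.01)&(W[...,2]<.035); print(c,s,np.median(W[g],0))
m.ungrasp()
yw=np.radians(92); o=pick([.533,-.33,.14],yw); m.move_to([.533,-.33,.14],o)
z,t=tipz(); print('tip',z,t, m.state()['time_s'],m.state()['joint_pos'],m.state()['grip_width'])
E
```

```text
scene stop 74 [ 0.064  0.998  0.728 -0.026]
scene r [ 0.703 -0.079  0.018]
scene l [0.703 0.045 0.018]
top stop 67 [ 0.044  0.999  0.729 -0.014]
top r [ 0.704 -0.076  0.02 ]
top l [0.706 0.047 0.023]
tip 0.14004233558057452 [0.184 0.187 0.189 0.19  0.192 0.193 0.194 0.195 0.196 0.197] 28.3833 [-0.748  0.338  1.504 -0.     1.299 -0.781] 0.0856611357245127
```

```bash
python3 - <<'E'
from h import *
np.set_printoptions(precision=3,suppress=True)
f=np.pi if abs(abs(m.state()['joint_pos'][5]))>9 else None
cx=.533
m.servo_line([cx+.003,-.33,-.024],max_speed=.25); print(m.state()['ft_force'],m.state()['eef_pos'])
m.servo_line([cx+.002,-.30,-.024],max_speed=.12); print(m.state()['ft_force'])
m.servo_line([cx,-.18,-.024],max_speed=.09); print(m.state()['ft_force'])
o=pick([cx,-.07,-.024],np.radians(86.7))
m.servo_line([cx-.003,-.071,-.024],frame=o,max_speed=.09); s=m.state(); print(s['ft_force'],s['eef_pos'],s['time_s'])
m.servo_line([cx-.003,-.11,-.024],max_speed=.2); m.servo_line([cx-.003,-.12,.14],max_speed=.3)
for c in ('scene','top'):
    p,d=snap(c); W=world(c,d); W[d==0]=9; 
    g=(W[...,0]>.4)&(W[...,0]<.64)&(W[...,1]>-.09)&(W[...,1]<.085)&(W[...,2]>.037)&(W[...,2]<.055)
    print(c,cv2.minAreaRect(W[g][:,:2].astype(np.float32)*1000),g.sum())
    if c=='scene': cv2.imwrite('pics/i.png',cv2.resize(p[110:350,140:440],(750,600))[:,:,::-1])
E
```

```text
[ 0.277 -0.099  0.119] [ 0.537 -0.331 -0.022]
[-0.445 -0.202  0.046]
[-0.053  0.126  0.595]
[ 0.359 -0.001 -0.096] [ 0.53  -0.071 -0.024] 32.4333
scene ((534.4995727539062, -9.634769439697266), (104.59442138671875, 116.55968475341797), 86.50211334228516) 1052
top ((533.856201171875, -7.367122650146484), (102.77456665039062, 117.48625183105469), 86.28961181640625) 876
```

View pics/i.png

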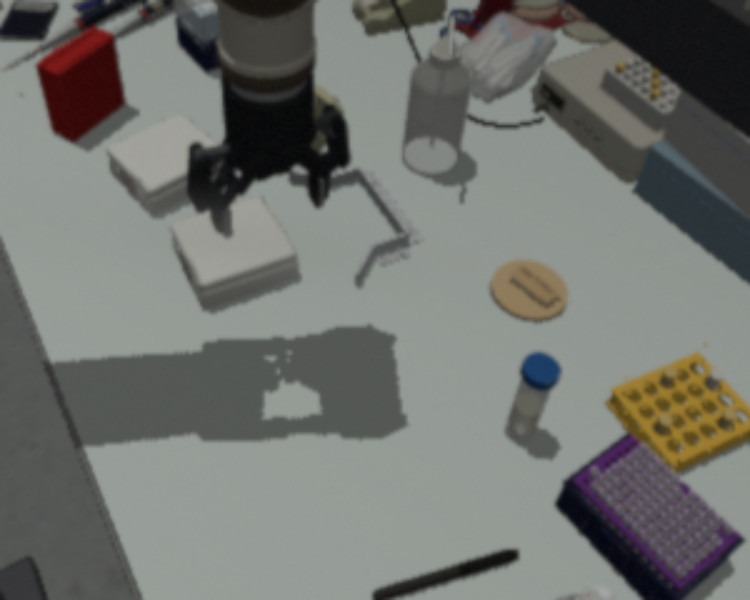

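Stamped shipper: centre (0.534,-0.008), yaw -3.6°, lined up with the dock axis and clear of the plain one. Now I push it home from the foot.

```bash
cat > dock.py <<'E'
from h import *
np.set_printoptions(precision=3,suppress=True)
def measure(tag):
    for c in ('scene','top'):
        p,d=snap(c); W=world(c,d); W[d==0]=9
        g=(W[...,0]>.4)&(W[...,0]<.76)&(W[...,1]>-.085)&(W[...,1]<.06)&(W[...,2]>.037)&(W[...,2]<.055)
        print(c,cv2.minAreaRect(W[g][:,:2].astype(np.float32)*1000),g.sum())
        if c=='scene': cv2.imwrite(f'pics/{tag}.png',cv2.resize(p[110:350,140:440],(750,600))[:,:,::-1])
E
python3 - <<'E'
from dock import *
yw=np.radians(-3.3); u=np.array([np.cos(yw),np.sin(yw)]); c=np.array([.475,-.0045])
P=lambda a,z=-.024:[*(c+u*a),z]
o=pick(P(-.06,.1),yw); m.move_to(P(-.06,.14),o)
print(m.state()['joint_pos'])
m.servo_line(P(-.06),max_speed=.3); m.servo_line(P(-.02),max_speed=.15)
m.servo_line(P(.112),max_speed=.09); s=m.state(); print(s['time_s'],s['eef_pos'],s['ft_force'])
a=.112
while a<.135:
    a+=.0015; m.servo_line(P(a),max_speed=.03); f=m.state()['ft_force']; print(round(a,4),m.state()['eef_pos'][0],f)
    if f[0]<-6: break
m.sleep(.3); print(m.state()['ft_force'])
m.servo_line(P(a-.04),max_speed=.15); m.servo_line(P(a-.08,.14),max_speed=.3)
measure('j'); print(m.state()['time_s'])
E
```

```text
[-0.296 -0.221  2.09  -0.     1.273  1.332]
37.825 [ 0.586 -0.011 -0.024] [-0.179 -0.802  0.568]
0.1135 0.5882824499318318 [-0.987  0.344 -0.482]
0.115 0.5900072701330269 [ 0.238  0.158 -0.434]
0.1165 0.591491993682693 [-0.037  0.073 -0.077]
0.118 0.5930074460952806 [0.19  0.775 0.377]
0.1195 0.5944795717621572 [-0.164 -0.323  0.114]
0.121 0.5959534485044031 [-0.333 -0.666  0.681]
0.1225 0.5974532381832298 [-0.552 -0.007  0.108]
0.124 0.5976422020592844 [-4.615 -0.554  3.194]
0.1255 0.597485316345179 [-9.865 -0.194  7.324]
[-10.434  -0.339   6.545]
scene ((667.2009887695312, -17.414939880371094), (105.00547790527344, 116.80488586425781), 86.94207000732422) 1007
top ((653.1995849609375, 6.067446708679199), (7.817681312561035, 82.87506866455078), 75.70616912841797) 21
41.6083
```

View pics/j.png

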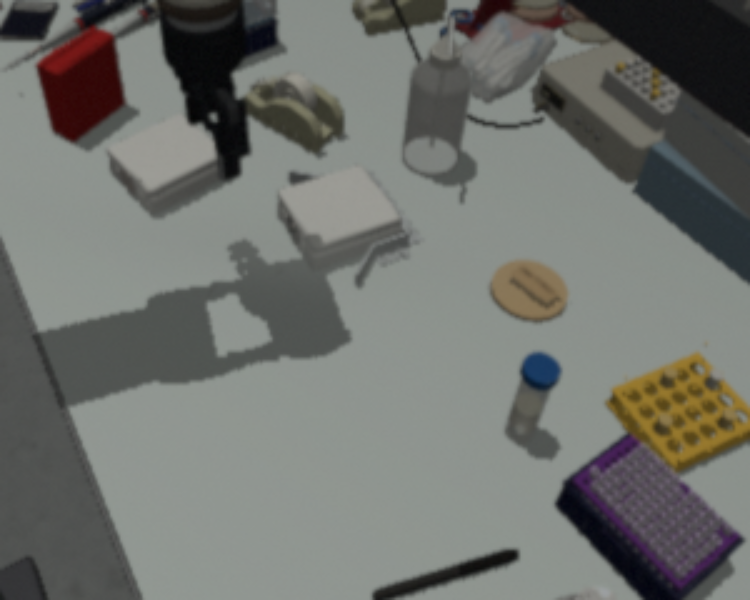

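The shipper is flat in the dock. The force rose to 10 N at the expected position, and its head is at x≈0.726 against the stop at 0.727. One last check, then I hand in.

```bash
python3 - <<'E'
from dock import *
q=np.array(m.state()['joint_pos']); T=m.state()['eef_pos']; m.servo_line([T[0],T[1],.2],max_speed=.3)
q=np.array(m.state()['joint_pos']); q[0]=-1.5; m.move_joints(list(q)); m.sleep(.3)
measure('k'); fit(.037,.055); print(m.state()['time_s']); m.close_job()
E
```

```text
scene ((668.1929931640625, -18.890064239501953), (104.09115600585938, 116.76555633544922), 87.58992004394531) 1013
top ((667.3246459960938, -16.163494110107422), (103.46102142333984, 119.5572738647461), 87.37440490722656) 919
scene L 850 [523.8 162.9] [116.8 104.7] 11.2 0.0428
top L 1037 [522.9 165.2] [117.  104.2] 11.0 0.0446
44.6417
the job is handed in; nothing more can be done
```

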